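# Unstack the washed sieves onto the drying seats

### The arm

A 6-joint arm with a two-finger parallel gripper is mounted at the origin on the work surface. World frame = base frame: x ahead of the robot, y to its left, z up, the work surface at z = 0. Lengths are in m, angles in degrees, forces in N, time in s.
With the tool pointing down it reaches from about 0.375 to 0.9 m from the base axis. Payload 3.1 kg.
Tool frame: the origin (TCP) lies on the centre line of the jaws, within the pads' length; the fingertips stand 8 mm ahead of it and the grasp point (between the pads) lies 11 mm behind it; z points along the fingers, y is the line along which they close (so a half turn about z gives the same grasp; the last joint's range is limited). The gripper opens to 87 mm and grips with 3 to 60 N. Pads are 19 mm wide; open, the fingers measure 117 mm over their backs; the gripper's body (75 mm by 190 mm) begins 51 mm behind the grasp point.
Start: joints at [58.757, 30.224, 82.088, -0, 67.689, -10.227], TCP at [0.224, 0.583, 0.231] pointing down, gripper open.
Joint ranges: [-176.69, 176.69], [-43.24, 126.21], [12.49, 139.97], [-82, 262], [0, 151.66], [-163.58, 163.58]. Speed limits (degrees/s): [159.86, 159.86, 180, 180, 180, 180].

### API

Orientations are given as a 3x3 rotation matrix whose columns are the frame's x, y, z axes.
In Python, from rig import * gives the robot as it stands.
- The arm moves only by the tool step_arm, never from a script. Its argument "targets" is a list of rows, each a list of 5 numbers: the opening, from -1 (shut) to 1 (fully open), then the shift along the world's x, y, z normalised to -1 to 1, where 1 is 0.25 m, then the turn about the world's z normalised to -1 to 1, where 1 is 180 degrees. In form: [[fingers, x, y, z, turn], ...]. A call has 1 to 20 rows; each row is the pose to reach, as a shift and turn from the pose commanded when the call began, turning the shorter way round; what a row does not reach only later rows make up. A row lasts 1/10 s, in which the tool goes at most 50 mm and 8.59 degrees, less where a joint would pass 70% of its speed; a pose out of reach is approached as far as the arm can. A call with a number of a shift or a turn outside -1 to 1 is refused whole. A call with a gripper value outside its range is refused whole. The fingers move at their own pace and stop on an object; the grip force is fixed at half the most. Time passes only in rows, so rows that repeat a pose let the fingers close. It gives the time, the measured TCP pose, the force, the opening and the grip force at its end, in the units of the state.
- read_state(): the state, without advancing time (a new reading comes with each control period).
- capture(name): name is "scene" or "top"; returns a dict with "color" (420x560x3 uint8, red, green, blue), "mtx" (3x3 intrinsics, pixels), "k1" (the pictures are not rectified: a ray, as slopes to the right and down, at radius r is drawn at 1 + k1 r^2 times it, then the intrinsics apply), "pose" (4x4, takes a point from camera to world coordinates). Camera axes: x right, y down, z forward; pixel columns grow to the right and rows downward; lengths in m; the calibration is good to about 2 mm. A picture is of the moment at which its call begins. There is no depth.
- hand_in(): hands the job in; it is judged then, once.
The state is a dict: "time_s": time; "joint_positions": joint angles; "qvel": joint speeds; "tau": joint torques, N m; "position": TCP position; "tcp_rot": TCP orientation; "force": force on the tool from outside, world axes, zero at the start; "moment": the same for the moment, N m; "opening": opening from 0.0 (shut) to 1.0 (fully open); "grasp_force": force on a finger pad.
Only numpy, scipy, OpenCV 4.12 (cv2) and the standard library are available. Lean on these libraries where they do the work, as an engineer would, in place of code of your own. Each camera call takes 0.05 s, during which the arm holds its last target. There are 200 camera calls.

### The job

Take the washed-up stack apart from the top. First stand the bracket squarely on the middle of its rest plate with a foot on either side of the rib, let go of it, and press down on its top for a moment (a firm light push, about 5 N) to feel that it does not rock. Only then set the small, the middle and the large sieve, in that order and still upside down, each flat inside the round seat of its own size; put everything down without dropping it, and leave all four standing there.

Things in the scene. Friction and masses are not known exactly. Their poses are not given: they have to be found in the camera images.
- bracket: cast-aluminium bracket on top of the stack, 70-160 g. Origin: centre of its underside at its soles, z up. Two feet 6 x 20 mm, 8 mm high, centred at x = -14 and +14 mm (22 mm gap between); bridge 34 (x) x 20 mm (y) at z 8-14 mm; on it an upright post, 12 mm thick along y, x -12 to +8 mm, z 14-50 mm, with a sloping brace on its +x side. Grip the post across y; its flat top is at z = 50 mm
- sieve_small: small sieve: plain steel drum 44 mm across and 36 mm tall, standing upside down so that its flat perforated bottom is on top; the bracket stands on it at the start. Origin: centre of its lower (open) rim, z up; round, so its yaw does not matter. 65 to 230 g
- sieve_middle: middle sieve: plain steel drum 56 mm across and 36 mm tall, standing upside down so that its flat perforated bottom is on top; the small sieve stands on it at the start. Origin: centre of its lower (open) rim, z up; round, so its yaw does not matter. 65 to 230 g
- sieve_large: large sieve: plain steel drum 68 mm across and 36 mm tall, standing upside down so that its flat perforated bottom is on top; the bottom of the stack, on a fixed round blue board 100 mm across and 6 mm high. Origin: centre of its lower (open) rim, z up; round, so its yaw does not matter. 65 to 230 g
- seat_small: fixed round white seat for the small sieve: a disc with a low rim. Outside 70 mm across, recess 62 mm across; recess floor 6 mm and rim top 10 mm above the table. Origin: centre of its underside, at table height
- seat_middle: fixed round white seat for the middle sieve: a disc with a low rim. Outside 82 mm across, recess 74 mm across; recess floor 6 mm and rim top 10 mm above the table. Origin: centre of its underside, at table height
- seat_large: fixed round white seat for the large sieve: a disc with a low rim. Outside 94 mm across, recess 86 mm across; recess floor 6 mm and rim top 10 mm above the table. Origin: centre of its underside, at table height
- rest: fixed square white rest plate for the bracket, 84 x 84 x 6 mm, with a steel rib along its own y through its centre, 6 mm wide, 60 mm long, 5 mm above the plate. The bracket is steady only with a foot on either side of the rib, its x along the plate's x (either way round), soles 6 mm above the table. Origin: centre of the underside, at table height, z up

How it is judged (in metres and radians):
On the way, in this order (a step that is already met when the one before it is completed fails the run):
1. the bracket stands on the rest plate, a foot on either side of the rib, let go and still (horizontal distance between bracket and rest below 0.012 m and z of bracket in the frame of rest between 0.003 and 0.008 m and angle between bracket's own z axis and vertical below 0.05 rad and angle between the x axis of bracket and the x axis of rest, either way round below 0.3 rad and contact force between the fingers and bracket below 0.05 N and linear speed of bracket below 0.02 m/s and angular speed of bracket below 0.2 rad/s), for 0.2 s.
2. the bracket is pressed down onto the plate with at least some 2 to 3 N (it bears on the plate with over 3.5 N, its weight included) and stays level (horizontal distance between bracket and rest below 0.012 m and z of bracket in the frame of rest between 0.003 and 0.008 m and angle between bracket's own z axis and vertical below 0.05 rad and angle between the x axis of bracket and the x axis of rest, either way round below 0.3 rad and contact force between bracket and rest above 3.5 N and contact force between the fingers and bracket above 1 N), for 0.15 s.
3. the small sieve stands in its seat, let go and still (horizontal distance between sieve_small and seat_small below 0.011 m and z of sieve_small in the frame of seat_small between 0.003 and 0.0085 m and angle between sieve_small's own z axis and vertical below 0.06 rad and contact force between the fingers and sieve_small below 0.05 N and linear speed of sieve_small below 0.02 m/s and angular speed of sieve_small below 0.2 rad/s), for 0.2 s.
4. the middle sieve stands in its seat, let go and still (horizontal distance between sieve_middle and seat_middle below 0.011 m and z of sieve_middle in the frame of seat_middle between 0.003 and 0.0085 m and angle between sieve_middle's own z axis and vertical below 0.06 rad and contact force between the fingers and sieve_middle below 0.05 N and linear speed of sieve_middle below 0.02 m/s and angular speed of sieve_middle below 0.2 rad/s), for 0.2 s.
5. the large sieve stands in its seat, let go and still (horizontal distance between sieve_large and seat_large below 0.011 m and z of sieve_large in the frame of seat_large between 0.003 and 0.0085 m and angle between sieve_large's own z axis and vertical below 0.06 rad and contact force between the fingers and sieve_large below 0.05 N and linear speed of sieve_large below 0.02 m/s and angular speed of sieve_large below 0.2 rad/s), for 0.2 s.
At the end, for the whole second after the job is handed in: Each sieve upside down, flat (0.06 rad) on the floor of the seat of its size, within 11 mm of its centre; bracket level (0.05 rad) on the rest plate astride the rib, within 12 mm of its centre, square to it within 0.3 rad; all released and still (all of step 1 and all of step 3 and all of step 4 and all of step 5); the robot touches nothing.
It fails at once if the bracket is dropped (it falls free by more than about 20 mm) (linear speed of bracket above 0.6 m/s and contact force between anything else and bracket below 0.02 N).
It fails at once if the sieve small is dropped (it falls free by more than about 20 mm) (linear speed of sieve_small above 0.6 m/s and contact force between anything else and sieve_small below 0.02 N).
It fails at once if the sieve middle is dropped (it falls free by more than about 20 mm) (linear speed of sieve_middle above 0.6 m/s and contact force between anything else and sieve_middle below 0.02 N).
It fails at once if the sieve large is dropped (it falls free by more than about 20 mm) (linear speed of sieve_large above 0.6 m/s and contact force between anything else and sieve_large below 0.02 N).
It also fails if it takes over 128 s, if anything falls off the work surface, if the arm or the gripper's body presses on something with over 40 N, if the wrist force passes 120 N, or if a joint passes its speed limit or range.

## Working session

There is one attempt and no reset: what is moved stays moved. The work goes in short steps, Python scripts to look and compute and a tool call to move; the robot and the scene stay as the last step left them, time stands still between calls to the robot, and variables do not carry over. Pictures are saved under pics/ and viewed, at most 14 in all, crops included, and the job is handed in when it is done.

Besides the shell and the picture viewer there is one more tool, called after "Request:" as name(argument=value, ...), one argument or row to a line, values as JSON. step_arm: Moves the arm, as the interface text tells. Scaled input: -1 to 1 covers 0.25 m each way for a shift and 180 degrees each way for a turn. Its arguments: {"type":"object","properties":{"targets":{"type":"array","items":{"type":"array","items":{"type":"number"}}}},"required":["targets"]}

```bash
ls; mkdir -p pics; python3 - <<'E'
from rig import *
import cv2,numpy as np
s=read_state();print(s)
for n in("scene","top"):
    c=capture(n);cv2.imwrite(f"pics/{n}0.png",c["color"][:,:,::-1]);print(n,c["mtx"],c["k1"],c["pose"])
E
```

```text
pics
{'time_s': 0.0, 'joint_positions': array([ 5.87555760e+01,  3.02783546e+01,  8.21562615e+01,  6.40904311e-04,
        6.76886421e+01, -1.02271630e+01]), 'qvel': array([ 0.05971792, -0.08630602,  0.0888183 , -0.02162341, -0.03343986,
        0.0007412 ]), 'tau': array([-1.43246965e-03, -4.40045679e+01, -1.76592493e+01,  6.33044075e-02,
        5.83174895e-02, -1.68568477e-04]), 'position': array([0.22374916, 0.5828147 , 0.22957886]), 'tcp_rot': array([[-9.33470674e-01,  3.58651969e-01, -1.12468439e-03],
       [ 3.58653519e-01,  9.33468955e-01, -1.83387816e-03],
       [ 3.92133953e-04, -2.11524350e-03, -9.99997686e-01]]), 'force': array([ 0.46437656,  0.13205813, -0.73913597]), 'moment': array([-0.00551575,  0.01507603,  0.02743979]), 'grasp_force': 0.0, 'opening': 0.999636065204905}
scene [[384.07828763   0.         279.86604022]
 [  0.         384.07828763 211.55413703]
 [  0.           0.           1.        ]] -0.06663994283479219 [[ 0.75905496  0.45480089 -0.46582369  0.96602025]
 [ 0.65095276 -0.54098049  0.53254165 -0.46094095]
 [-0.00980111 -0.7074576  -0.70668783  0.71679936]
 [ 0.          0.          0.          1.        ]]
top [[515.14232256   0.         274.16260753]
 [  0.         515.14232256 212.47871934]
 [  0.           0.           1.        ]] -0.18410158094304097 [[ 1.52208757e-02 -9.96763485e-01  7.89359196e-02  4.85340077e-01]
 [-9.99808140e-01 -1.61456591e-02 -1.10906158e-02  4.31322216e-04]
 [ 1.23291933e-02 -7.87519660e-02 -9.96817997e-01  1.10450662e+00]
 [ 0.00000000e+00  0.00000000e+00  0.00000000e+00  1.00000000e+00]]
```

View pics/scene0.png

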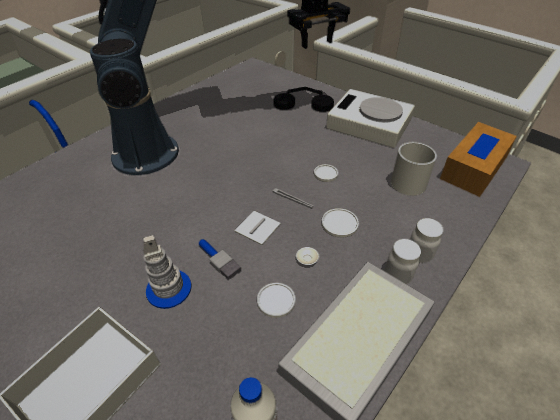

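View pics/top0.png

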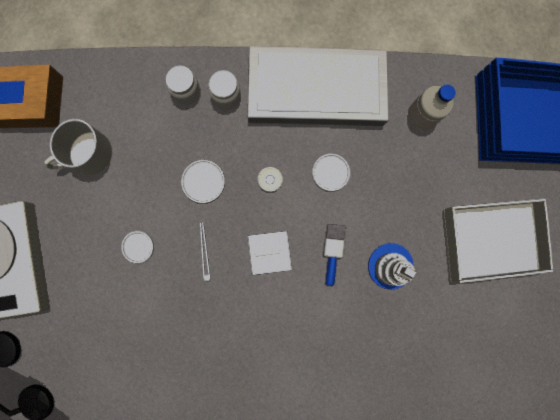

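Scene view: the stack is at about (163,275), the rest at (257,227), and the seats at (326,173) small, (276,299) middle and (340,222) large. In the top view these are (395,268), (270,253), (137,247), (331,172) and (203,181). Next I'll enlarge them.

```bash
cat > h.py <<'E'
import cv2,numpy as np,os
from rig import *
def ray(c,uv):
    p=cv2.undistortPoints(np.array([[uv]],float),c["mtx"],np.array([c["k1"],0,0,0.]))[0,0]
    R=c["pose"][:3,:3];return c["pose"][:3,3],R@np.array([p[0],p[1],1])
def at(c,uv,z):
    o,d=ray(c,uv);return (o+d*(z-o[2])/d[2])
def tri(c1,u1,c2,u2):
    o1,d1=ray(c1,u1);o2,d2=ray(c2,u2)
    s=np.linalg.lstsq(np.c_[d1,-d2],o2-o1,rcond=None)[0]
    a=o1+d1*s[0];b=o2+d2*s[1];return (a+b)/2,np.linalg.norm(a-b)
def proj(c,P):
    P=np.atleast_2d(P);T=np.linalg.inv(c["pose"])
    r,_=cv2.Rodrigues(T[:3,:3]);return cv2.projectPoints(P.astype(float),r,T[:3,3],c["mtx"],np.array([c["k1"],0,0,0.]))[0][:,0]
def crop(im,u,v,w,h,k):
    return cv2.resize(im[v:v+h,u:u+w,::-1],None,fx=k,fy=k,interpolation=cv2.INTER_CUBIC)
E
python3 - <<'E'
from h import *
import pickle
a=capture("scene");b=capture("top");pickle.dump((a,b),open("c0.pkl","wb"))
A=crop(a["color"],135,228,66,80,6);B=crop(b["color"],365,238,66,80,6)
cv2.imwrite("pics/stack.png",np.hstack([A,B]))
A=crop(a["color"],227,204,64,50,6);B=crop(b["color"],240,226,64,50,6)
cv2.imwrite("pics/rest.png",np.hstack([A,B]))
# seats: white threshold contours -> ellipse centres
for n,c,pts in(("s",a,[(326,173),(276,299),(340,222),(257,227)]),("t",b,[(137,247),(331,172),(203,181),(270,253)])):
    m=(c["color"].min(2)>120).astype(np.uint8);m=cv2.morphologyEx(m,cv2.MORPH_CLOSE,np.ones((5,5)))
    k,_=cv2.findContours(m,cv2.RETR_EXTERNAL,cv2.CHAIN_APPROX_NONE)
    for p in pts:
        for q in k:
            if len(q)>20 and cv2.pointPolygonTest(q,p,False)>=0:print(n,p,cv2.fitEllipse(q),at(c,cv2.fitEllipse(q)[0],.01))
E
```

```text
s (326, 173) ((325.74810791015625, 171.41127014160156), (14.5341157913208, 23.456432342529297), 94.75660705566406) [0.49473241 0.28297059 0.01      ]
s (276, 299) ((275.79669189453125, 298.6560974121094), (32.6291389465332, 37.924835205078125), 87.6929702758789) [ 0.66426652 -0.13302364  0.01      ]
s (340, 222) ((339.9102783203125, 221.18785095214844), (25.72943878173828, 36.52433395385742), 98.88079833984375) [0.63936087 0.14352667 0.01      ]
s (257, 227) ((257.1895446777344, 226.82244873046875), (28.077152252197266, 39.19253158569336), 89.11748504638672) [ 0.49186172 -0.00602141  0.01      ]
t (137, 247) ((136.51730346679688, 246.54364013671875), (31.07875633239746, 31.897071838378906), 8.860234260559082) [0.49397938 0.28222691 0.01      ]
t (331, 172) ((330.9269104003906, 171.63145446777344), (36.57555389404297, 37.95124816894531), 112.539306640625) [ 0.66229359 -0.13273662  0.01      ]
t (203, 181) ((202.39382934570312, 180.76654052734375), (42.28013229370117, 43.128265380859375), 57.99237823486328) [0.63781991 0.14340479 0.01      ]
t (270, 253) ((269.1516418457031, 252.46519470214844), (45.3645133972168, 46.29967498779297), 93.39024353027344) [ 0.48679053 -0.00241535  0.01      ]
```

View pics/stack.png

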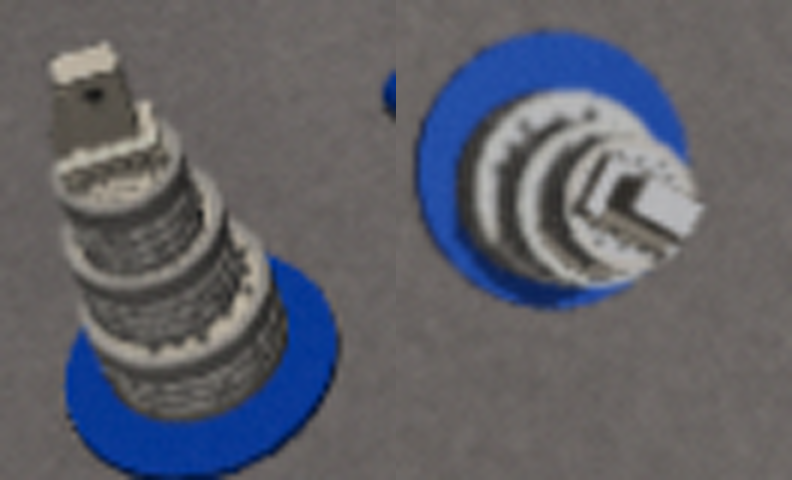

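View pics/rest.png

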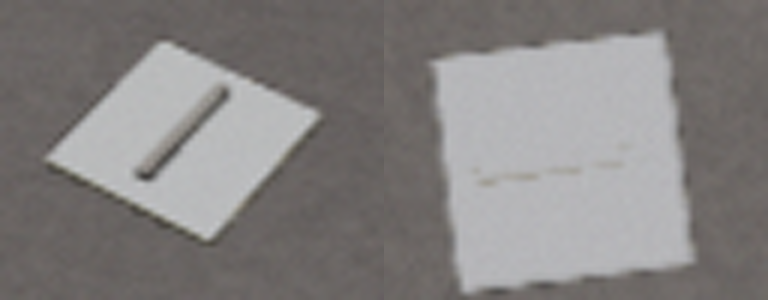

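The crops show the bracket with its +x (brace) side pointing at roughly +57° yaw, and the rest with yaw of about +7°. The stack leans slightly off-axis. Next I'll measure it and check with a model overlay.

```bash
python3 - <<'E'
from h import *
import pickle
a,b=pickle.load(open("c0.pkl","rb"))
S=lambda x,y:(x/6+135-.4,y/6+228-.4); T=lambda x,y:((x-396)/6+365-.4,y/6+238-.4)
RS=lambda x,y:(x/6+227-.4,y/6+204-.4); RT=lambda x,y:((x-384)/6+240-.4,y/6+226-.4)
print("posttop",tri(a,S(83,64),b,T(672,207)))
print("board top",at(b,T(553,168),.006)," scene",at(a,S(202,367),.006))
cs=[(163,40),(322,115),(210,242),(44,158)];ct=[(664,33),(432,62),(464,293),(694,262)]
# rest corners: triangulate; scene (left, top, right, bottom)-> matching by world position
P=[at(a,RS(*p),.006) for p in cs];Q=[at(b,RT(*p),.006) for p in ct]
for p in P+Q:print(p.round(4))
print(np.mean(P,0),np.mean(Q,0))
print("rest height", [ (lambda r:(r[0].round(4),r[1].round(4)))(tri(a,RS(*p),b,RT(*ct[min(range(4),key=lambda i:np.linalg.norm(Q[i]-P[k]))]))) for k,p in enumerate(cs)])
print("seat heights",[tri(a,u,b,v)[0].round(4) for u,v in(((325.75,171.4),(136.5,246.5)),((275.8,298.66),(330.9,171.6)),((339.9,221.2),(202.4,180.8)))])
print("rib",at(a,RS(222,90),.011),at(a,RS(145,173),.011))
e=lambda c,f,x,y,r,z:proj(c,np.c_[x+r*np.cos(t),y+r*np.sin(t),0*t+z])
t=np.linspace(0,2*np.pi,60)
from scipy.optimize import least_squares
# extents (left,right,bottom) in scene crop & (left, top) in top crop per sieve top
obs={"S":(.022,.114,53,187,212,None,None),"M":(.028,.078,65,222,290,None,None),"L":(.034,.042,80,272,365,None,None)}
for n,(r,z,l,ri,bo,_,_) in obs.items():
    def f(p):
        q=e(a,0,p[0],p[1],r,z);return [q[:,0].min()-S(l,0)[0],q[:,0].max()-S(ri,0)[0],q[:,1].max()-S(0,bo)[1]]
    s=least_squares(f,[.47,-.24]);print(n,s.x,s.fun)
E
```

```text
posttop (array([ 0.45387742, -0.26331766,  0.16357203]), np.float64(0.002162434109478988))
board top [ 0.46169022 -0.26455216  0.006     ]  scene [ 0.46596626 -0.26622083  0.006     ]
[0.4418 0.0341 0.006 ]
[0.5245 0.0447 0.006 ]
[ 0.5358 -0.0378  0.006 ]
[ 0.4518 -0.0488  0.006 ]
[ 0.5329 -0.0382  0.006 ]
[0.5213 0.0441 0.006 ]
[0.4396 0.0313 0.006 ]
[ 0.4518 -0.05    0.006 ]
[ 0.4884855  -0.00194782  0.006     ] [ 0.48637612 -0.00321773  0.006     ]
rest height [(array([0.4409, 0.0326, 0.0064]), np.float64(0.0036)), (array([0.5223, 0.0451, 0.004 ]), np.float64(0.0028)), (array([ 0.5338, -0.0375,  0.004 ]), np.float64(0.0023)), (array([ 0.4521, -0.0496,  0.0068]), np.float64(0.0009))]
seat heights [array([0.4944, 0.2826, 0.01  ]), array([ 0.6631, -0.1325,  0.0081]), array([0.6384, 0.144 , 0.0089])]
rib [0.48554819 0.02484314 0.011     ] [ 0.49326478 -0.03071754  0.011     ]
S [ 0.45437146 -0.26230314] [ 0.19888141 -0.19890361  0.00969759]
M [ 0.45358791 -0.26234808] [-0.41247505  0.41163603 -0.02386563]
L [ 0.45623978 -0.26036046] [ 0.12315898 -0.12293268  0.00809007]
```

```bash
cat > ov.py <<'E'
from h import *
import pickle
a,b=pickle.load(open("c0.pkl","rb"))
t=np.linspace(0,2*np.pi,60)
def over(c,u,v,w,h,k,L):
    im=crop(c["color"],u,v,w,h,k)
    for P,col in L:
        q=(proj(c,P)-[u,v]+.5)*k
        cv2.polylines(im,[np.round(q).astype(int)],False,col,1)
    return im
circ=lambda x,y,r,z:np.c_[x+r*np.cos(t),y+r*np.sin(t),0*t+z]
def box(o,yaw,x0,x1,y0,y1,z):
    y=np.radians(yaw);P=np.array([[x0,y0],[x1,y0],[x1,y1],[x0,y1],[x0,y0]])
    return np.c_[P@np.array([[np.cos(y),np.sin(y)],[-np.sin(y),np.cos(y)]])+o,np.full(5,z)]
o=np.array([.455,-.2616])
L=[(circ(.464,-.2654,.05,.006),(0,255,255)),(circ(.4562,-.2604,.034,.042),(0,0,255)),(circ(.4536,-.2623,.028,.078),(0,255,0)),(circ(.4544,-.2623,.022,.114),(255,0,255)),
 (box(o,57,-.012,.008,-.006,.006,.164),(255,255,0)),(box(o,57,-.017,.017,-.01,.01,.128),(0,165,255))]
if __name__=="__main__":
    cv2.imwrite("pics/ov1.png",np.hstack([over(a,135,228,66,80,6,L),over(b,365,238,66,80,6,L)]))
E
python3 ov.py
```

```text
(no output)
```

View pics/ov1.png

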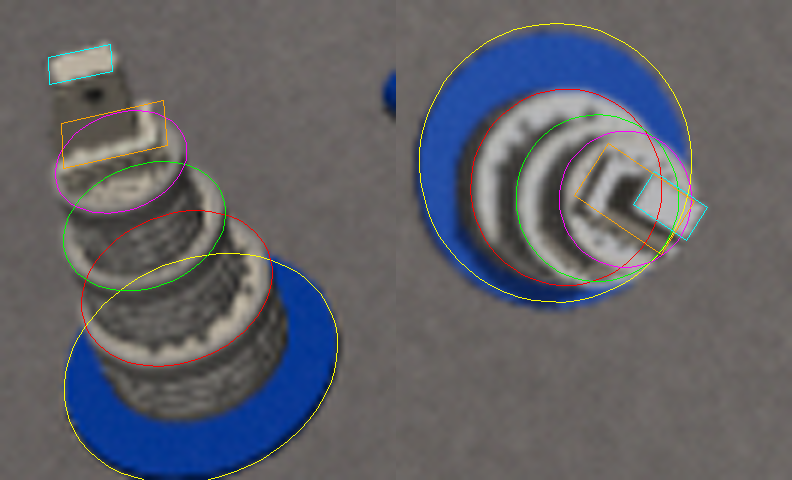

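The overlay fits both views to about 1–2 mm, and the post top is at z≈0.164. Now I'll move over the bracket.

Request:
step_arm(
  targets=[
    [1,0.8,-1,0,-0.2],
    [1,0.8,-1,0,-0.2],
    [1,0.8,-1,0,-0.2],
    [1,0.8,-1,0,-0.2],
    [1,0.8,-1,0,-0.2],
    [1,0.8,-1,0,-0.2],
    [1,0.8,-1,0,-0.2],
    [1,0.8,-1,0,-0.2],
  ],
)

```text
time_s: 1.0
position: [0.4262, 0.3312, 0.2305]
tcp_rot: [[-0.54, 0.841, 0.001], [0.841, 0.54, -0.0], [-0.001, 0.0, -1.0]]
force: [-0.0, 0.3, -0.1]
opening: 0.999
grasp_force: 0.0
```

Request:
step_arm(
  targets=[
    [1,0.304,-1,0,-0.2],
    [1,0.304,-1,0,-0.2],
    [1,0.304,-1,0,-0.2],
    [1,0.304,-1,0,-0.2],
    [1,0.304,-1,0,-0.2],
    [1,0.304,-1,0,-0.2],
  ],
)

```text
time_s: 1.6
position: [0.5018, 0.0804, 0.2307]
tcp_rot: [[0.057, 0.998, 0.002], [0.998, -0.057, -0.001], [-0.001, 0.002, -1.0]]
force: [0.8, 0.2, 0.5]
opening: 0.996
grasp_force: 0.0
```

Request:
step_arm(
  targets=[
    [1,0,-1,0,-0.1667],
    [1,0,-1,0,-0.1667],
    [1,0,-1,0,-0.1667],
    [1,0,-1,0,-0.1667],
    [1,0,-1,0,-0.1667],
    [1,0,-1,0,-0.1667],
  ],
)

```text
time_s: 2.2
position: [0.5016, -0.1713, 0.2307]
tcp_rot: [[0.549, 0.836, 0.003], [0.836, -0.549, -0.003], [-0.001, 0.004, -1.0]]
force: [0.6, 0.1, 0.7]
opening: 1.003
grasp_force: 0.0
```

Request:
step_arm(
  targets=[
    [1,-0.184,-0.385,0,0],
    [1,-0.184,-0.385,0,0],
    [1,-0.184,-0.385,0,0],
    [1,-0.184,-0.385,0,0],
    [1,-0.184,-0.385,0,0],
  ],
)

```text
time_s: 2.7
position: [0.4545, -0.2607, 0.2304]
tcp_rot: [[0.544, 0.839, -0.0], [0.839, -0.544, 0.002], [0.001, -0.001, -1.0]]
force: [-0.1, 0.6, 0.2]
opening: 0.997
grasp_force: 0.0
```

```bash
python3 - <<'E'
from h import *
s=read_state();print(s["position"],np.degrees(np.arctan2(s["tcp_rot"][1,1],s["tcp_rot"][0,1])),s["joint_positions"],s["time_s"])
E
```

```text
[ 0.45452935 -0.26067783  0.23038125] -32.94006077715154 [-4.20993694e+01  2.25018482e+01  9.64776211e+01  6.73908526e-02
  6.10965437e+01 -9.19187985e+00] 2.7
```

Request:
step_arm(
  targets=[
    [1,0,0,-0.15,0],
    [1,0,0,-0.25,0],
    [1,0,0,-0.32,0],
    [1,0,0,-0.356,0],
    [1,0,0,-0.356,0],
    [1,0,0,-0.356,0],
  ],
)

```text
time_s: 3.3
position: [0.4549, -0.2622, 0.1421]
tcp_rot: [[0.544, 0.839, 0.001], [0.839, -0.544, -0.0], [0.0, 0.001, -1.0]]
force: [0.3, -0.2, 0.5]
opening: 0.996
grasp_force: 0.0
```

```bash
python3 - <<'E'
from h import *
a=capture("scene");b=capture("top");A=crop(a["color"],115,210,90,100,4);B=crop(b["color"],350,226,90,100,4)
cv2.imwrite("pics/g1.png",np.hstack([A,B]))
print(read_state()["position"])
E
```

```text
[ 0.45497064 -0.26293785  0.142613  ]
```

View pics/g1.png

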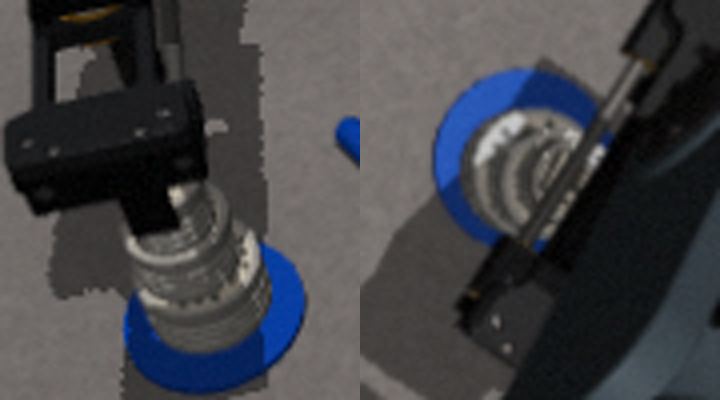

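The picture shows the jaws straddling the post over the stack, near (165,215) in the left half. Now I'll close.

Request:
step_arm(
  targets=[
    [0,0,0,0,0],
    [-0.4,0,0,0,0],
    [-0.6,0,0,0,0],
    [-0.8,0,0,0,0],
    [-1,0,0,0,0],
    [-1,0,0,0,0],
    [-1,0,0,0,0],
    [-1,0,0,0,0],
  ],
)

```text
time_s: 4.2
position: [0.4541, -0.2628, 0.1415]
tcp_rot: [[0.545, 0.838, -0.0], [0.838, -0.545, 0.0], [0.0, -0.0, -1.0]]
force: [-0.3, 0.5, -0.1]
opening: 0.355
grasp_force: 0.0
```

Request:
step_arm(
  targets=[
    [-1,0,0,0,0],
    [-1,0,0,0,0],
    [-1,0,0,0,0],
    [-1,0,0,0,0],
    [-1,0,0,0,0],
  ],
)

```text
time_s: 4.7
position: [0.4541, -0.2628, 0.1415]
tcp_rot: [[0.545, 0.838, -0.0], [0.838, -0.545, -0.0], [-0.0, -0.0, -1.0]]
force: [0.6, 0.5, 0.1]
opening: 0.132
grasp_force: 30.0
```

Request:
step_arm(
  targets=[
    [-1,0,0,0.01,0],
    [-1,0,0,0.04,0],
    [-1,0,0,0.1,0],
    [-1,0,0,0.2,0],
    [-1,0.02,0.15,0.2,-0.04],
    [-1,0.05,0.3,0.2,-0.08],
    [-1,0.07,0.45,0.2,-0.12],
    [-1,0.09,0.6,0.2,-0.16],
    [-1,0.11,0.75,0.2,-0.2],
    [-1,0.1264,0.9,0.2,-0.24],
    [-1,0.1264,0.9,0.2,-0.272],
    [-1,0.1264,0.9,0.2,-0.272],
  ],
)

```text
time_s: 5.9
position: [0.4858, -0.0367, 0.1921]
tcp_rot: [[0.99, 0.142, 0.001], [0.142, -0.99, -0.0], [0.001, 0.0, -1.0]]
force: [0.5, 0.1, -0.7]
opening: 0.136
grasp_force: 30.0
```

Request:
step_arm(
  targets=[
    [-1,0,0.141,0,0],
    [-1,0,0.141,-0.1,0],
    [-1,0,0.141,-0.25,0],
    [-1,0,0.141,-0.4,0],
    [-1,0,0.141,-0.5,0],
    [-1,0,0.141,-0.55,0],
    [-1,0,0.141,-0.55,0],
    [-1,0,0.141,-0.55,0],
    [-1,0,0.141,-0.55,0],
  ],
)

```text
time_s: 6.8
position: [0.4867, -0.0032, 0.055]
tcp_rot: [[0.99, 0.14, 0.002], [0.14, -0.99, -0.001], [0.002, 0.001, -1.0]]
force: [-0.5, 0.5, -1.0]
opening: 0.136
grasp_force: 30.0
```

```bash
python3 - <<'E'
from h import *
s=read_state();print(s["position"],np.degrees(np.arctan2(s["tcp_rot"][1,1],s["tcp_rot"][0,1])),s["force"],s["opening"],s["joint_positions"])
a=capture("scene");A=crop(a["color"],217,186,80,75,8)
b=capture("top");B=crop(b["color"],240,215,60,75,2)
cv2.imwrite("pics/r1.png",A)
E
```

```text
[ 0.48665011 -0.00315562  0.0550234 ] -81.9764138707205 [-0.46466464  0.48561391 -1.03497026] 0.13613621867350345 [-1.35555793e+01  3.71334993e+01  1.09787157e+02 -8.95867202e-04
  3.29466228e+01  6.84215328e+01]
```

View pics/r1.png

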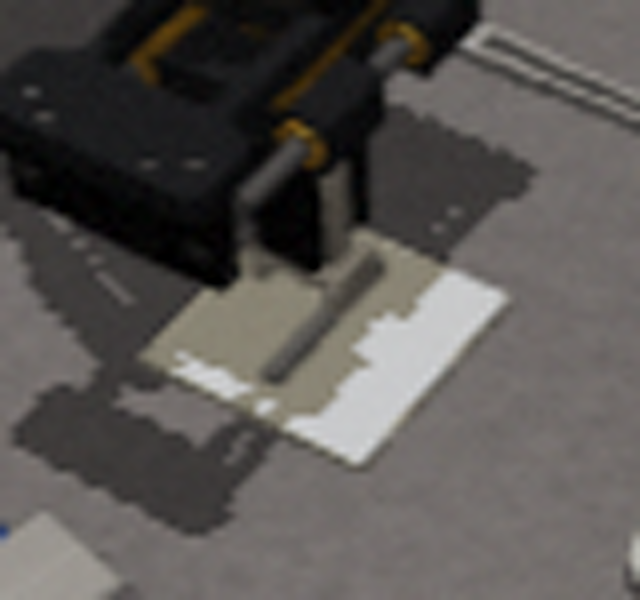

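The bracket is held about 20 mm above the plate, with the rib from (270,378) to (380,260) in the crop. I'll compare the visible foot and bridge edges with the predicted ones.

```bash
python3 - <<'E'
from ov import *
a=capture("scene")
o=np.array([.4887,-.0030])
L=[(box(o,8,.011,.017,-.01,.01,.027),(0,0,255)),(box(o,8,-.017,.017,-.01,.01,.041),(0,255,0)),(box(o,8,-.017,-.011,-.01,.01,.027),(255,0,255)),
(box(np.array([.4875,-.0025]),8,-.042,.042,-.042,.042,.006),(0,255,255)),(box(np.array([.4875,-.0025]),8,-.003,.003,-.03,.03,.011),(255,255,0))]
A=over(a,235,196,56,52,12,L)
cv2.imwrite("pics/r2.png",A)
E
```

```text
(no output)
```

View pics/r2.png

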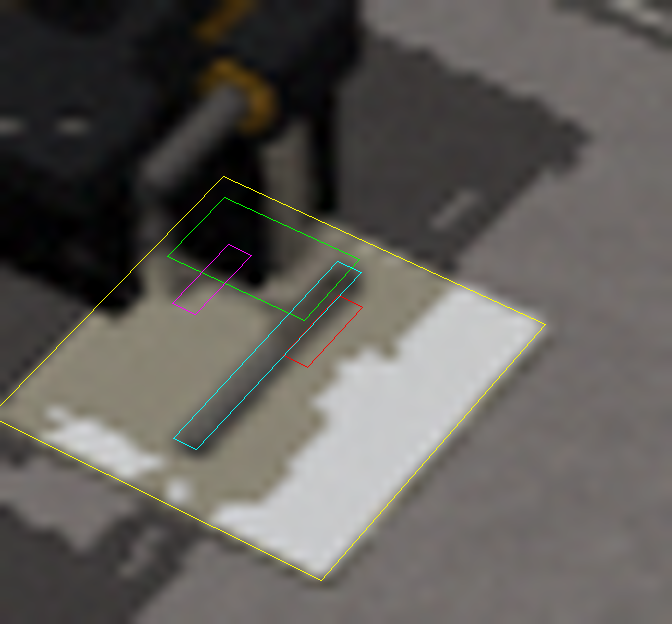

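```bash
python3 - <<'E'
from ov import *
a=capture("scene")
im=np.mean([capture("scene")["color"].astype(float) for _ in range(4)],0)
im=(255*(im/255)**.45).clip(0,255).astype(np.uint8)
A=crop(im,235,190,50,50,12)
cv2.imwrite("pics/r3.png",A)
E
```

```text
(no output)
```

View pics/r3.png

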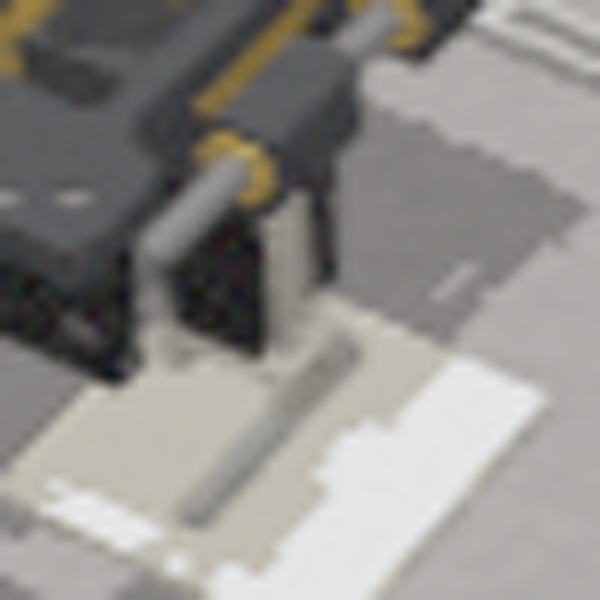

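The bracket doesn't sit where I predicted. It may be tilted or shifted in the grip, so I'll bring it closer to the scene camera for a clear look.

Request:
step_arm(
  targets=[
    [-1,0,0,0.2,0],
    [-1,0.1,-0.1,0.4,0],
    [-1,0.2,-0.25,0.55,0],
    [-1,0.3,-0.4,0.7,0],
    [-1,0.45,-0.55,0.85,0],
    [-1,0.55,-0.7,1,0],
    [-1,0.64,-0.8,1,0],
    [-1,0.64,-0.8,1,0],
    [-1,0.64,-0.8,1,0],
    [-1,0.64,-0.8,1,0],
  ],
)

```text
time_s: 8.2
position: [0.645, -0.2024, 0.3032]
tcp_rot: [[0.99, 0.139, -0.002], [0.139, -0.99, 0.001], [-0.002, -0.002, -1.0]]
force: [-0.5, 0.4, -1.2]
opening: 0.137
grasp_force: 30.0
```

```bash
python3 - <<'E'
from ov import *
a=capture("scene")
s=read_state();p=s["position"];print(p,s["force"])
def wf(o,yaw,z0):
    L=[]
    for x0,x1,y0,y1,za,zb,col in((-.017,-.011,-.01,.01,0,.008,(255,0,255)),(.011,.017,-.01,.01,0,.008,(0,0,255)),(-.017,.017,-.01,.01,.008,.014,(0,255,0)),(-.012,.008,-.006,.006,.014,.05,(255,255,0))):
        for z in(za,zb):L.append((box(o,yaw,x0,x1,y0,y1,z0+z),col))
    return L
y=np.radians(8);o=p[:2]+.002*np.array([np.cos(y),np.sin(y)])
a["color"]=(255*(a["color"]/255)**.5).astype(np.uint8)
u,v=proj(a,np.r_[p[:2],p[2]])[0].astype(int);print(u,v)
A=over(a,u-30,v-35,60,70,8,[]);B=over(a,u-30,v-35,60,70,5,wf(o,8,p[2]-.028))
B=cv2.copyMakeBorder(B,0,A.shape[0]-B.shape[0],0,0,cv2.BORDER_CONSTANT)
cv2.imwrite("pics/c1.png",np.hstack([A,B]))
E
```

```text
[ 0.64436848 -0.20153588  0.30271788] [ 0.8650191   0.17866327 -1.18534527]
232 215
```

View pics/c1.png

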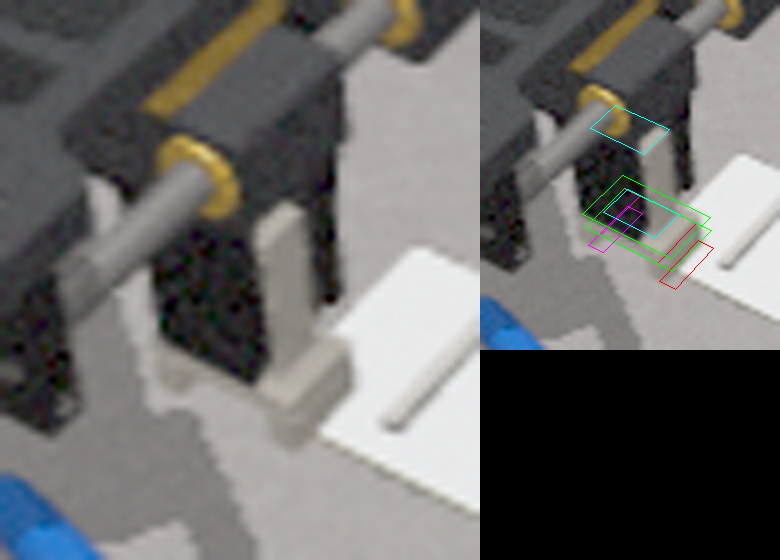

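The clear view shows the bracket level in the grip, about 4 mm toward −x of my assumption. The far foot's bottom is at (292,443) and the near foot's at (182,387). The jaw-to-rib clearance of ±8 mm allows for that. I'll aim at x≈0.4887.

Request:
step_arm(
  targets=[
    [-1,-0.1,0.1,-0.05,0],
    [-1,-0.25,0.3,-0.1,0],
    [-1,-0.4,0.5,-0.2,0],
    [-1,-0.55,0.7,-0.35,0],
    [-1,-0.627,0.8,-0.5,0],
    [-1,-0.627,0.8,-0.65,0],
    [-1,-0.627,0.8,-0.8,0],
    [-1,-0.627,0.8,-0.93,0],
    [-1,-0.627,0.8,-1,0],
    [-1,-0.627,0.8,-1.0,0],
    [-1,-0.627,0.8,-1.0,0],
  ],
)

```text
time_s: 9.35
position: [0.4881, -0.0018, 0.0543]
tcp_rot: [[0.99, 0.14, -0.001], [0.14, -0.99, 0.0], [-0.001, -0.001, -1.0]]
force: [-0.1, -0.1, -0.3]
opening: 0.134
grasp_force: 30.0
```

Request:
step_arm(
  targets=[
    [-1,0,0,-0.02,0],
    [-1,0,0,-0.035,0],
    [-1,0,0,-0.045,0],
    [-1,0,0,-0.055,0],
    [-1,0,0,-0.06,0],
    [-1,0,0,-0.065,0],
    [-1,0,0,-0.065,0],
    [-1,0,0,-0.065,0],
  ],
)

```text
time_s: 10.15
position: [0.489, -0.0026, 0.0378]
tcp_rot: [[0.99, 0.139, -0.0], [0.139, -0.99, 0.0], [-0.0, -0.0, -1.0]]
force: [0.2, 0.6, -0.9]
opening: 0.137
grasp_force: 30.0
```

Request:
step_arm(
  targets=[
    [-1,0,0,-0.004,0],
    [-1,0,0,-0.008,0],
    [-1,0,0,-0.01,0],
    [-1,0,0,-0.012,0],
    [-1,0,0,-0.012,0],
  ],
)

```text
time_s: 10.65
position: [0.4889, -0.0026, 0.0347]
tcp_rot: [[0.99, 0.139, -0.0], [0.139, -0.99, 0.0], [-0.0, -0.0, -1.0]]
force: [-0.2, -0.1, -0.4]
opening: 0.137
grasp_force: 30.0
```

Request:
step_arm(
  targets=[
    [-1,0,0,-0.002,0],
    [-1,0,0,-0.004,0],
    [-1,0,0,-0.004,0],
  ],
)

```text
time_s: 10.95
position: [0.4889, -0.0026, 0.0337]
tcp_rot: [[0.99, 0.14, -0.0], [0.14, -0.99, 0.0], [-0.0, -0.0, -1.0]]
force: [-0.3, 0.1, -0.6]
opening: 0.136
grasp_force: 30.0
```

Request:
step_arm(
  targets=[
    [-1,0,0,-0.002,0],
    [-1,0,0,-0.004,0],
    [-1,0,0,-0.004,0],
  ],
)

```text
time_s: 11.25
position: [0.489, -0.0026, 0.0335]
tcp_rot: [[0.99, 0.14, 0.0], [0.14, -0.99, -0.0], [0.0, 0.0, -1.0]]
force: [-1.2, -0.3, 6.7]
opening: 0.133
grasp_force: 30.0
```

Request:
step_arm(
  targets=[
    [-1,0,0,-0.002,0],
    [-1,0,0,-0.004,0],
    [-1,0,0,-0.004,0],
  ],
)

```text
time_s: 11.55
position: [0.489, -0.0026, 0.0334]
tcp_rot: [[0.99, 0.14, 0.001], [0.14, -0.99, -0.0], [0.001, 0.0, -1.0]]
force: [-1.2, 0.3, 14.7]
opening: 0.131
grasp_force: 30.0
```

Contact came at TCP z=0.0335, which matches plate height with the feet astride the rib. I'll ease off and open.

Request:
step_arm(
  targets=[
    [-1,0,0,0.003,0],
    [-1,0,0,0.005,0],
    [-0.6,0,0,0.005,0],
    [-0.4,0,0,0.005,0],
    [-0.2,0,0,0.005,0],
    [-0.2,0,0,0.005,0],
    [-0.2,0,0,0.005,0],
    [-0.2,0,0,0.005,0],
    [-0.2,0,0,0.005,0],
  ],
)

```text
time_s: 12.45
position: [0.4889, -0.0026, 0.033]
tcp_rot: [[0.99, 0.14, -0.0], [0.14, -0.99, 0.0], [-0.0, -0.0, -1.0]]
force: [0.5, 0.1, 0.3]
opening: 0.4
grasp_force: 0.0
```

Request:
step_arm(
  targets=[
    [-0.2,0,0,0.05,0],
    [-0.2,0,0,0.1,0],
    [-0.2,0,0,0.2,0],
    [-0.2,0,0,0.3,0],
    [-0.2,0,0,0.3,0],
  ],
)

```text
time_s: 12.95
position: [0.4914, -0.003, 0.1118]
tcp_rot: [[0.99, 0.14, 0.008], [0.14, -0.99, -0.002], [0.008, 0.003, -1.0]]
force: [1.1, -0.6, -0.0]
opening: 0.398
grasp_force: 0.0
```

```bash
python3 - <<'E'
from ov import *
s=read_state();print(s["position"],s["force"],s["opening"])
a=capture("scene");a["color"]=(255*(a["color"]/255)**.5).astype(np.uint8)
cv2.imwrite("pics/p1.png",over(a,222,182,70,70,8,[]))
E
```

```text
[ 0.491358   -0.00302511  0.11182811] [ 1.06128581 -0.57073573 -0.03683092] 0.3979226543325602
```

View pics/p1.png

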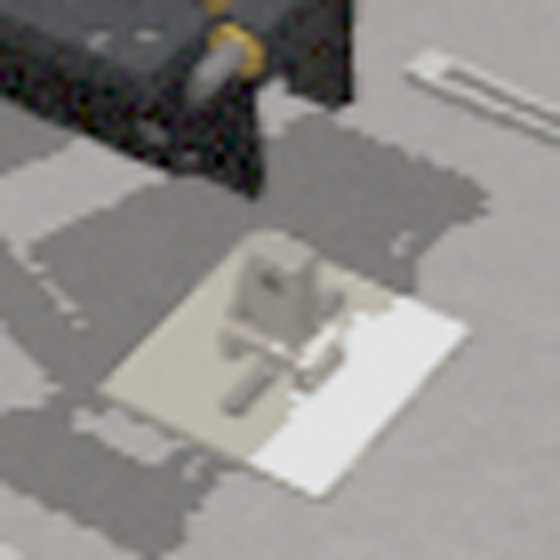

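The bracket stands astride the rib near plate centre, with feet at about (232,345) and (315,380) and the rib emerging between them at (250,390). Now I'll press with the jaws closed.

Request:
step_arm(
  targets=[
    [-1,0,0,0,0],
    [-1,0,0,0,0],
    [-1,0,0,0,0],
    [-1,0,0,0,0],
    [-1,0,0,0,0],
    [-1,0,0,-0.06,0],
    [-1,0,0,-0.1,0],
    [-1,0,0,-0.134,0],
    [-1,0,0,-0.15,0],
    [-1,0,0,-0.16,0],
    [-1,0,0,-0.16,0],
    [-1,0,0,-0.16,0],
  ],
)

```text
time_s: 14.2
position: [0.4892, -0.0026, 0.0683]
tcp_rot: [[0.99, 0.14, 0.001], [0.14, -0.99, -0.0], [0.0, 0.0, -1.0]]
force: [-0.8, 0.4, -0.1]
opening: 0.007
grasp_force: 0.0
```

Request:
step_arm(
  targets=[
    [-1,0,0,-0.006,0],
    [-1,0,0,-0.012,0],
    [-1,0,0,-0.014,0],
    [-1,0,0,-0.016,0],
    [-1,0,0,-0.016,0],
  ],
)

```text
time_s: 14.7
position: [0.489, -0.0026, 0.0644]
tcp_rot: [[0.99, 0.14, 0.0], [0.14, -0.99, -0.0], [0.0, 0.0, -1.0]]
force: [0.1, -0.2, 3.9]
opening: 0.003
grasp_force: 1.9
```

Request:
step_arm(
  targets=[
    [-1,0,0,-0.001,0],
    [-1,0,0,-0.002,0],
    [-1,0,0,-0.002,0],
  ],
)

```text
time_s: 15.0
position: [0.489, -0.0026, 0.0644]
tcp_rot: [[0.99, 0.14, 0.001], [0.14, -0.99, -0.0], [0.001, 0.0, -1.0]]
force: [-1.0, -0.0, 8.5]
opening: 0.007
grasp_force: 4.2
```

Pressed at 8.5 N and steady. I'll hold briefly, lift, and check the stack.

Request:
step_arm(
  targets=[
    [-1,0,0,0,0],
    [-1,0,0,0,0],
    [-1,0,0,0.02,0],
    [-1,0,0,0.1,0],
    [0,0,0,0.3,0],
    [1,0,0,0.5,0],
    [1,0,0,0.62,0],
    [1,0,0,0.62,0],
  ],
)

```text
time_s: 15.8
position: [0.4921, -0.0032, 0.2231]
tcp_rot: [[0.99, 0.14, 0.011], [0.14, -0.99, -0.003], [0.01, 0.004, -1.0]]
force: [0.4, -0.3, 0.3]
opening: 0.286
grasp_force: 0.0
```

```bash
python3 - <<'E'
from ov import *
s=read_state();print(s["position"],s["time_s"])
a=capture("scene");b=capture("top")
for c in(a,b):c["color"]=(255*(c["color"]/255)**.6).astype(np.uint8)
L=[(circ(.4553,-.2612,.034,.042),(0,0,255)),(circ(.4527,-.2623,.028,.078),(0,255,0)),(circ(.4535,-.2623,.022,.114),(255,0,255))]
cv2.imwrite("pics/st2.png",np.hstack([over(a,135,238,66,70,6,L),over(b,365,238,66,70,6,L)]))
E
```

```text
[ 0.49206057 -0.00315028  0.22310565] 15.8
```

View pics/st2.png

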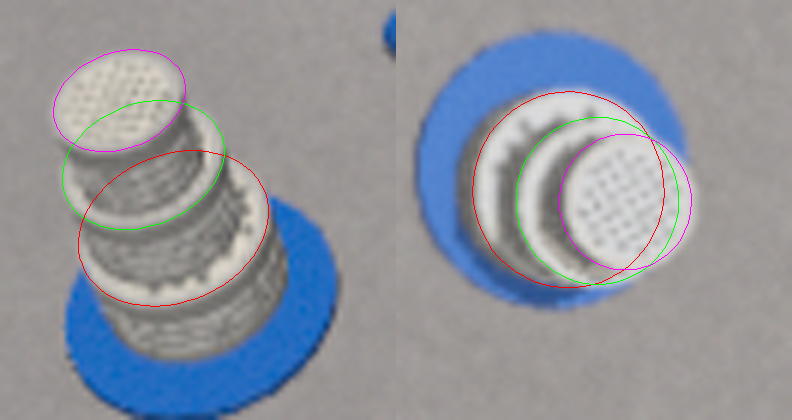

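The overlay fits the stack to about 1 mm in both views; the small sieve's top centre is near (120,100) in the left half and (625,202) in the right. Now the small sieve.

Request:
step_arm(
  targets=[
    [1,-0.06,-0.3,0,0],
    [1,-0.1,-0.5,0,0],
    [1,-0.141,-0.7,0,0],
    [1,-0.141,-0.9,0,0],
    [1,-0.141,-0.9,0,0],
  ],
)

```text
time_s: 16.4
position: [0.4524, -0.2305, 0.2164]
tcp_rot: [[0.991, 0.137, -0.003], [0.137, -0.991, 0.001], [-0.002, -0.002, -1.0]]
force: [0.3, 1.6, 0.0]
opening: 0.829
grasp_force: 0.0
```

Request:
step_arm(
  targets=[
    [1,0,-0.138,0,0],
    [1,0,-0.138,0,0],
    [1,0,-0.138,-0.15,0],
    [1,0,-0.138,-0.3,0],
    [1,0,-0.138,-0.42,0],
    [1,0,-0.138,-0.48,0],
    [1,0,-0.138,-0.5,0],
    [1,0,-0.138,-0.5,0],
  ],
)

```text
time_s: 17.2
position: [0.4527, -0.2607, 0.092]
tcp_rot: [[0.99, 0.14, -0.003], [0.14, -0.99, 0.003], [-0.003, -0.003, -1.0]]
force: [-0.1, 0.5, 0.7]
opening: 1.003
grasp_force: 0.0
```

Request:
step_arm(
  targets=[
    [0.4,0,0,0,0],
    [0.2,0,0,0,0],
    [-0.2,0,0,0,0],
    [-1,0,0,0,0],
    [-1,0,0,0,0],
    [-1,0,0,0,0],
    [-1,0,0,0,0],
    [-1,0,0,0,0],
    [-1,0,0,0,0],
    [-1,0,0,0,0],
  ],
)

```text
time_s: 18.2
position: [0.4539, -0.2624, 0.0938]
tcp_rot: [[0.99, 0.14, 0.0], [0.14, -0.99, -0.001], [0.0, 0.001, -1.0]]
force: [-0.7, -0.9, 3.0]
opening: 0.497
grasp_force: 30.0
```

Request:
step_arm(
  targets=[
    [-1,0,0,0.01,0],
    [-1,0,0,0.04,0],
    [-1,0,0,0.1,0],
    [-1,0,0,0.18,0],
    [-1,0.02,0.1,0.2,0],
    [-1,0.05,0.25,0.2,0],
    [-1,0.08,0.42,0.2,0],
    [-1,0.11,0.6,0.2,0],
    [-1,0.14,0.8,0.2,0],
    [-1,0.1636,1,0.2,0],
  ],
)

```text
time_s: 19.2
position: [0.4946, -0.0112, 0.1439]
tcp_rot: [[0.99, 0.139, 0.0], [0.139, -0.99, 0.0], [0.0, -0.0, -1.0]]
force: [0.6, -0.6, -2.0]
opening: 0.5
grasp_force: 30.0
```

Request:
step_arm(
  targets=[
    [-1,0,0.2,0,0],
    [-1,0,0.4,0,0],
    [-1,0,0.6,0,0],
    [-1,0,0.8,0,0],
    [-1,0,0.93,0,0],
    [-1,0,1,0,0],
  ],
)

```text
time_s: 19.8
position: [0.4937, 0.2402, 0.1438]
tcp_rot: [[0.99, 0.143, -0.0], [0.143, -0.99, 0.001], [0.0, -0.001, -1.0]]
force: [0.3, -0.6, -0.3]
opening: 0.497
grasp_force: 30.0
```

Request:
step_arm(
  targets=[
    [-1,0,0.1,0,0],
    [-1,0,0.18,0,0],
    [-1,0,0.18,-0.1,0],
    [-1,0,0.18,-0.22,0],
    [-1,0,0.18,-0.34,0],
    [-1,0,0.18,-0.42,0],
    [-1,0,0.18,-0.46,0],
    [-1,0,0.18,-0.464,0],
    [-1,0,0.18,-0.464,0],
    [-1,0,0.18,-0.464,0],
  ],
)

```text
time_s: 20.8
position: [0.4954, 0.2823, 0.0288]
tcp_rot: [[0.99, 0.139, 0.002], [0.139, -0.99, 0.001], [0.002, -0.0, -1.0]]
force: [1.2, -0.3, -1.2]
opening: 0.499
grasp_force: 30.0
```

Lower in small steps until it touches.

Request:
step_arm(
  targets=[
    [-1,0,0,-0.006,0],
    [-1,0,0,-0.012,0],
    [-1,0,0,-0.016,0],
    [-1,0,0,-0.02,0],
    [-1,0,0,-0.02,0],
  ],
)

```text
time_s: 21.3
position: [0.4944, 0.282, 0.0224]
tcp_rot: [[0.99, 0.139, -0.0], [0.139, -0.99, -0.0], [-0.0, 0.0, -1.0]]
force: [-0.8, -0.1, -2.0]
opening: 0.496
grasp_force: 30.0
```

Request:
step_arm(
  targets=[
    [-1,0,0,-0.002,0],
    [-1,0,0,-0.004,0],
    [-1,0,0,-0.004,0],
  ],
)

```text
time_s: 21.6
position: [0.4945, 0.282, 0.0218]
tcp_rot: [[0.99, 0.14, 0.0], [0.14, -0.99, 0.0], [0.0, -0.0, -1.0]]
force: [0.1, -0.4, 1.4]
opening: 0.499
grasp_force: 30.0
```

Request:
step_arm(
  targets=[
    [0.2,0,0,0,0],
    [0.4,0,0,0,0],
    [0.5,0,0,0,0],
    [0.5,0,0,0,0],
    [0.5,0,0,0,0],
    [0.5,0,0,0,0],
  ],
)

```text
time_s: 22.2
position: [0.4945, 0.282, 0.0215]
tcp_rot: [[0.99, 0.139, -0.0], [0.139, -0.99, 0.0], [-0.0, -0.0, -1.0]]
force: [-0.7, 0.3, -0.2]
opening: 0.745
grasp_force: 0.0
```

Request:
step_arm(
  targets=[
    [0.5,0,0,0.04,0],
    [0.5,0,0,0.12,0],
    [0.6,0,0,0.25,0],
    [1,0,0,0.4,0],
    [1,0,0,0.5,0],
    [1,0,0,0.5,0],
  ],
)

```text
time_s: 22.8
position: [0.4972, 0.283, 0.1512]
tcp_rot: [[0.99, 0.14, 0.009], [0.14, -0.99, 0.003], [0.009, -0.002, -1.0]]
force: [1.4, -0.8, 0.7]
opening: 0.959
grasp_force: 0.0
```

```bash
python3 - <<'E'
from ov import *
s=read_state();print(s["position"],s["time_s"])
a=capture("scene");b=capture("top");pickle.dump((a,b),open("c1.pkl","wb"))
for c in(a,b):c["color"]=(255*(c["color"]/255)**.6).astype(np.uint8)
L=[(circ(.4553,-.2612,.034,.042),(0,0,255)),(circ(.4527,-.2623,.028,.078),(0,255,0)),(circ(.4944,.2826,.031,.01),(0,255,255)),(circ(.4944,.2826,.022,.042),(255,0,255))]
X=np.hstack([over(a,135,248,66,60,5,L),over(b,365,238,66,60,5,L)]);Y=over(a,296,148,66,44,10,L)
Y=Y[:, :660]
cv2.imwrite("pics/st3.png",cv2.resize(np.vstack([X,Y]),None,fx=.8,fy=.8,interpolation=cv2.INTER_AREA))
E
```

```text
[0.49718819 0.28304977 0.1511923 ] 22.8
```

View pics/st3.png

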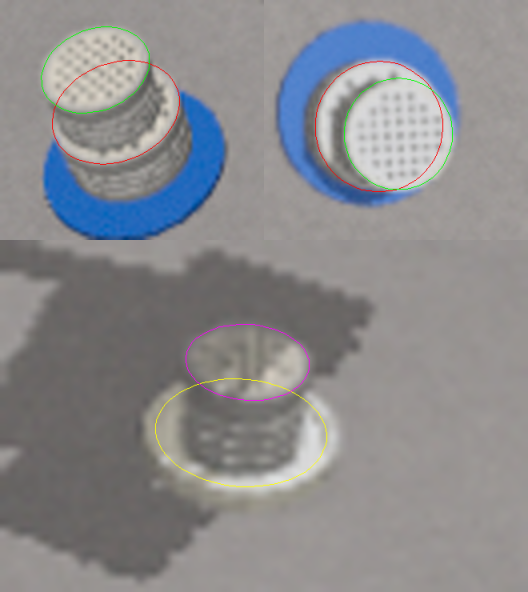

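The small sieve stands centred in its seat, at about (245,430) in the lower panel, and the rest of the stack is unmoved. Now the middle sieve.

Request:
step_arm(
  targets=[
    [1,-0.04,-0.2,0,0],
    [1,-0.07,-0.4,0,0],
    [1,-0.1,-0.6,0,0],
    [1,-0.13,-0.8,0,0],
    [1,-0.167,-1,0,0],
  ],
)

```text
time_s: 23.4
position: [0.4519, 0.034, 0.1454]
tcp_rot: [[0.99, 0.14, -0.003], [0.14, -0.99, 0.0], [-0.003, -0.001, -1.0]]
force: [0.2, -0.1, 0.2]
opening: 1.002
grasp_force: 0.0
```

Request:
step_arm(
  targets=[
    [1,0,-0.2,0,0],
    [1,0,-0.4,0,0],
    [1,0,-0.6,0,0],
    [1,0,-0.8,0,0],
    [1,0,-0.93,0,0],
    [1,0,-1,0,0],
  ],
)

```text
time_s: 24.0
position: [0.4527, -0.2171, 0.1453]
tcp_rot: [[0.991, 0.136, -0.001], [0.136, -0.991, 0.001], [-0.001, -0.001, -1.0]]
force: [0.4, -0.0, -0.1]
opening: 0.998
grasp_force: 0.0
```

Request:
step_arm(
  targets=[
    [1,0,-0.1,0,0],
    [1,0,-0.178,0,0],
    [1,0,-0.178,0,0],
    [1,0,-0.178,-0.1,0],
    [1,0,-0.178,-0.22,0],
    [1,0,-0.178,-0.3,0],
    [1,0,-0.178,-0.34,0],
    [1,0,-0.178,-0.356,0],
    [1,0,-0.178,-0.356,0],
    [1,0,-0.178,-0.356,0],
  ],
)

```text
time_s: 25.0
position: [0.4539, -0.2591, 0.0583]
tcp_rot: [[0.99, 0.14, 0.001], [0.14, -0.99, -0.001], [0.001, 0.001, -1.0]]
force: [-0.2, -1.2, 0.7]
opening: 0.999
grasp_force: 0.0
```

Request:
step_arm(
  targets=[
    [0.5,0,0,0,0],
    [0.3,0,0,0,0],
    [0,0,0,0,0],
    [-1,0,0,0,0],
    [-1,0,0,0,0],
    [-1,0,0,0,0],
    [-1,0,0,0,0],
    [-1,0,0,0,0],
  ],
)

```text
time_s: 25.8
position: [0.4538, -0.2597, 0.0578]
tcp_rot: [[0.99, 0.139, 0.001], [0.139, -0.99, -0.001], [0.001, 0.001, -1.0]]
force: [-0.6, -2.5, 2.5]
opening: 0.637
grasp_force: 30.0
```

Request:
step_arm(
  targets=[
    [-1,0,0,0.01,0],
    [-1,0,0,0.04,0],
    [-1,0,0,0.1,0],
    [-1,0,0,0.18,0],
    [-1,0.08,0.05,0.2,0],
    [-1,0.2,0.12,0.2,0],
    [-1,0.35,0.21,0.2,0],
    [-1,0.5,0.31,0.2,0],
    [-1,0.65,0.4,0.2,0],
    [-1,0.78,0.48,0.2,0],
    [-1,0.842,0.517,0.2,0],
    [-1,0.842,0.517,0.2,0],
    [-1,0.842,0.517,0.2,0],
  ],
)

```text
time_s: 27.1
position: [0.6626, -0.1291, 0.107]
tcp_rot: [[0.99, 0.141, -0.003], [0.141, -0.99, 0.001], [-0.003, -0.001, -1.0]]
force: [-0.0, -0.6, -2.0]
opening: 0.638
grasp_force: 30.0
```

Request:
step_arm(
  targets=[
    [-1,0,0,-0.1,0],
    [-1,0,0,-0.2,0],
    [-1,0,0,-0.27,0],
    [-1,0,0,-0.31,0],
    [-1,0,0,-0.32,0],
    [-1,0,0,-0.32,0],
    [-1,0,0,-0.32,0],
  ],
)

```text
time_s: 27.8
position: [0.6647, -0.1302, 0.0286]
tcp_rot: [[0.99, 0.139, 0.002], [0.139, -0.99, -0.001], [0.002, 0.001, -1.0]]
force: [0.4, 0.6, -2.0]
opening: 0.641
grasp_force: 30.0
```

Request:
step_arm(
  targets=[
    [-1,0,0,-0.006,0],
    [-1,0,0,-0.012,0],
    [-1,0,0,-0.016,0],
    [-1,0,0,-0.02,0],
    [-1,0,0,-0.02,0],
  ],
)

```text
time_s: 28.3
position: [0.6637, -0.1297, 0.0224]
tcp_rot: [[0.99, 0.14, -0.0], [0.14, -0.99, 0.0], [-0.0, -0.0, -1.0]]
force: [0.3, -0.8, -1.9]
opening: 0.633
grasp_force: 30.0
```

Request:
step_arm(
  targets=[
    [-1,0,0,-0.002,0],
    [-1,0,0,-0.004,0],
    [-1,0,0,-0.004,0],
  ],
)

```text
time_s: 28.6
position: [0.6639, -0.1297, 0.0219]
tcp_rot: [[0.99, 0.14, 0.0], [0.14, -0.99, -0.0], [0.0, 0.0, -1.0]]
force: [-1.2, 0.4, 1.0]
opening: 0.635
grasp_force: 30.0
```

Request:
step_arm(
  targets=[
    [0.4,0,0,0,0],
    [0.6,0,0,0,0],
    [0.75,0,0,0,0],
    [0.75,0,0,0,0],
    [0.75,0,0,0,0],
    [0.75,0,0,0,0],
  ],
)

```text
time_s: 29.2
position: [0.6639, -0.1298, 0.0215]
tcp_rot: [[0.99, 0.139, 0.0], [0.139, -0.99, 0.0], [0.0, -0.0, -1.0]]
force: [0.0, 0.2, 0.5]
opening: 0.872
grasp_force: 0.0
```

Request:
step_arm(
  targets=[
    [0.75,0,0,0.04,0],
    [0.75,0,0,0.12,0],
    [1,0,0,0.25,0],
    [1,0,0,0.35,0],
    [1,0,0,0.35,0],
    [1,0,0,0.35,0],
  ],
)

```text
time_s: 29.8
position: [0.6642, -0.1299, 0.1101]
tcp_rot: [[0.99, 0.14, 0.002], [0.14, -0.99, -0.001], [0.002, 0.001, -1.0]]
force: [-0.1, -0.1, -0.5]
opening: 0.996
grasp_force: 0.0
```

```bash
python3 - <<'E'
from ov import *
s=read_state();print(s["position"],s["time_s"])
a=capture("scene");b=capture("top")
for c in(a,b):c["color"]=(255*(c["color"]/255)**.6).astype(np.uint8)
L=[(circ(.4553,-.2612,.034,.042),(0,0,255)),(circ(.6631,-.1327,.037,.01),(0,255,255)),(circ(.6638,-.1297,.028,.042),(255,0,255))]
X=np.hstack([over(a,135,248,66,60,6,L),over(b,365,238,66,60,6,L)]);Y=np.hstack([over(a,243,262,66,60,6,L),over(b,298,140,66,60,6,L)])
cv2.imwrite("pics/st4.png",cv2.resize(np.vstack([X,Y]),None,fx=.8,fy=.8,interpolation=cv2.INTER_AREA))
E
```

```text
[ 0.66417793 -0.1298713   0.11009091] 29.8
```

View pics/st4.png

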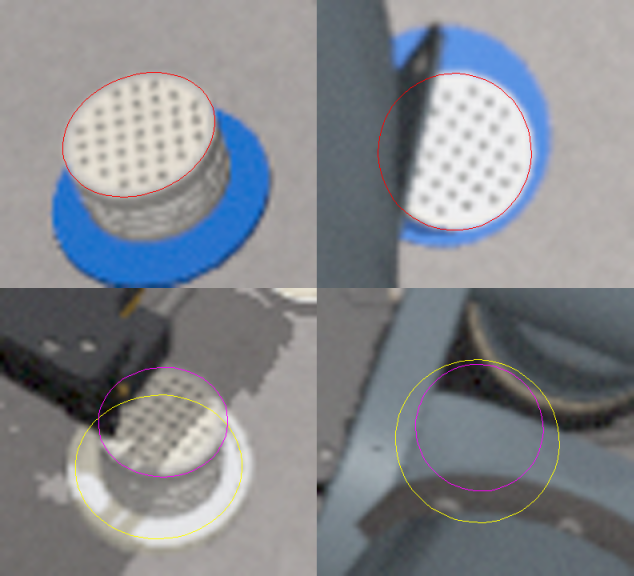

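The middle sieve is centred in its seat (lower left panel, about (160,450)) and the large sieve is unmoved. Now the large sieve.

Request:
step_arm(
  targets=[
    [1,-0.15,-0.1,0,0],
    [1,-0.3,-0.2,0,0],
    [1,-0.45,-0.3,0,0],
    [1,-0.6,-0.4,0,0],
    [1,-0.75,-0.48,0,0],
    [1,-0.835,-0.525,0,0],
    [1,-0.835,-0.525,0,0],
    [1,-0.835,-0.525,0,0],
    [1,-0.835,-0.525,-0.1,0],
    [1,-0.835,-0.525,-0.14,0],
    [1,-0.835,-0.525,-0.14,0],
    [1,-0.835,-0.525,-0.14,0],
  ],
)

```text
time_s: 31.1
position: [0.4557, -0.2605, 0.0738]
tcp_rot: [[0.99, 0.141, -0.0], [0.141, -0.99, 0.0], [-0.0, -0.001, -1.0]]
force: [1.0, -0.5, 0.1]
opening: 1.002
grasp_force: 0.0
```

Request:
step_arm(
  targets=[
    [1,0,-0.002,-0.06,0],
    [1,0,-0.002,-0.12,0],
    [1,0,-0.002,-0.16,0],
    [1,0,-0.002,-0.19,0],
    [1,0,-0.002,-0.208,0],
    [1,0,-0.002,-0.208,0],
    [1,0,-0.002,-0.208,0],
  ],
)

```text
time_s: 31.8
position: [0.4553, -0.2617, 0.0223]
tcp_rot: [[0.99, 0.139, 0.0], [0.139, -0.99, -0.0], [0.0, 0.0, -1.0]]
force: [-0.2, 0.8, -0.1]
opening: 0.999
grasp_force: 0.0
```

Request:
step_arm(
  targets=[
    [0.8,0,0,0,0],
    [0.6,0,0,0,0],
    [0,0,0,0,0],
    [-1,0,0,0,0],
    [-1,0,0,0,0],
    [-1,0,0,0,0],
    [-1,0,0,0,0],
  ],
)

```text
time_s: 32.5
position: [0.4553, -0.2617, 0.0223]
tcp_rot: [[0.99, 0.139, 0.0], [0.139, -0.99, -0.0], [0.0, 0.0, -1.0]]
force: [-0.9, -0.1, 3.5]
opening: 0.778
grasp_force: 30.0
```

Request:
step_arm(
  targets=[
    [-1,0,0,0.01,0],
    [-1,0,0,0.04,0],
    [-1,0,0,0.12,0],
    [-1,0,0,0.24,0],
    [-1,0,0,0.36,0],
    [-1,0.04,0.06,0.4,0],
    [-1,0.1,0.18,0.4,0],
    [-1,0.16,0.32,0.4,0],
    [-1,0.23,0.47,0.4,0],
    [-1,0.3,0.62,0.4,0],
    [-1,0.37,0.77,0.4,0],
    [-1,0.42,0.9,0.4,0],
    [-1,0.45,1,0.4,0],
    [-1,0.45,1,0.4,0],
  ],
)

```text
time_s: 33.9
position: [0.5679, -0.0082, 0.1222]
tcp_rot: [[0.99, 0.144, 0.0], [0.144, -0.99, 0.001], [0.0, -0.001, -1.0]]
force: [-0.8, -0.1, -1.3]
opening: 0.775
grasp_force: 30.0
```

Request:
step_arm(
  targets=[
    [-1,0.07,0.15,0,0],
    [-1,0.14,0.3,0,0],
    [-1,0.2,0.45,0,0],
    [-1,0.26,0.57,0,0],
    [-1,0.282,0.622,0,0],
    [-1,0.282,0.622,0,0],
    [-1,0.282,0.622,-0.1,0],
    [-1,0.282,0.622,-0.2,0],
    [-1,0.282,0.622,-0.26,0],
    [-1,0.282,0.622,-0.3,0],
    [-1,0.282,0.622,-0.3,0],
    [-1,0.282,0.622,-0.3,0],
  ],
)

```text
time_s: 35.1
position: [0.6386, 0.1434, 0.0475]
tcp_rot: [[0.99, 0.139, 0.001], [0.139, -0.99, -0.0], [0.001, 0.0, -1.0]]
force: [-0.1, -0.7, -0.1]
opening: 0.772
grasp_force: 30.0
```

Request:
step_arm(
  targets=[
    [-1,0,0,-0.03,0],
    [-1,0,0,-0.055,0],
    [-1,0,0,-0.075,0],
    [-1,0,0,-0.085,0],
    [-1,0,0,-0.092,0],
    [-1,0,0,-0.097,0],
    [-1,0,0,-0.097,0],
    [-1,0,0,-0.097,0],
  ],
)

```text
time_s: 35.9
position: [0.6383, 0.144, 0.0229]
tcp_rot: [[0.99, 0.14, 0.0], [0.14, -0.99, -0.0], [0.0, 0.0, -1.0]]
force: [-0.7, 0.0, -0.8]
opening: 0.774
grasp_force: 30.0
```

Request:
step_arm(
  targets=[
    [-1,0,0,-0.002,0],
    [-1,0,0,-0.004,0],
    [-1,0,0,-0.004,0],
  ],
)

```text
time_s: 36.2
position: [0.6383, 0.144, 0.0223]
tcp_rot: [[0.99, 0.14, 0.001], [0.14, -0.99, -0.0], [0.001, 0.0, -1.0]]
force: [-0.2, -0.5, 1.4]
opening: 0.775
grasp_force: 30.0
```

Contact at floor height. I'll release and lift straight up.

Request:
step_arm(
  targets=[
    [0.7,0,0,0,0],
    [0.9,0,0,0,0],
    [1,0,0,0,0],
    [1,0,0,0,0],
    [1,0,0,0,0],
    [1,0,0,0,0],
  ],
)

```text
time_s: 36.8
position: [0.6381, 0.144, 0.0217]
tcp_rot: [[0.99, 0.139, -0.0], [0.139, -0.99, -0.0], [-0.0, -0.0, -1.0]]
force: [0.1, 0.3, -0.2]
opening: 0.993
grasp_force: 0.0
```

Request:
step_arm(
  targets=[
    [1,0,0,0.04,0],
    [1,0,0,0.1,0],
    [1,0,0,0.2,0],
    [1,0,0,0.4,0],
    [1,0,0,0.6,0],
    [1,0,0,0.7,0],
    [1,0,0,0.7,0],
    [1,0,0,0.7,0],
  ],
)

```text
time_s: 37.6
position: [0.6382, 0.144, 0.1985]
tcp_rot: [[0.99, 0.14, 0.002], [0.14, -0.99, 0.0], [0.002, 0.0, -1.0]]
force: [-0.9, 0.5, -0.6]
opening: 0.997
grasp_force: 0.0
```

```bash
python3 - <<'E'
from ov import *
s=read_state();print(s["position"],s["time_s"],s["force"],s["opening"])
a=capture("scene")
# numeric check: score top-disc edge fit (bright top vs surroundings) around expected tops
g=cv2.GaussianBlur(a["color"].mean(2),(0,0),.8)
G=np.hypot(cv2.Sobel(g,-1,1,0),cv2.Sobel(g,-1,0,1))
def sc(x,y,r,z):
    q=proj(a,circ(x,y,r,z)).astype(np.float32);return cv2.remap(G,q[:,:1],q[:,1:],cv2.INTER_LINEAR).mean()
for n,x,y,r in(("S",.4944,.2826,.022),("M",.6638,-.1297,.028),("L",.6384,.1438,.034)):
    d=np.arange(-.01,.0101,.001)
    print(n,max((sc(x+i,y+j,r,.042),round(i,3),round(j,3)) for i in d for j in d))
E
```

```text
[0.63821467 0.14402416 0.19848571] 37.6 [-0.86038941  0.48197133 -0.5517208 ] 0.996750108606287
S (np.float64(250.73892191009594), np.float64(-0.001), np.float64(0.002))
M (np.float64(163.8704303284209), np.float64(-0.002), np.float64(-0.0))
L (np.float64(149.95317733436937), np.float64(0.001), np.float64(0.001))
```

The edge fit puts all three sieves within about 2 mm of where I placed them, at seat height, with the arm clear. Handing in.

```bash
python3 -c "
from rig import *
print(hand_in())"
```

```text
the job is handed in; nothing more can be done
None
```

The job is handed in at about 38 s, no verdict returned: the bracket is astride the rib and was pressed to 8.5 N (more than the suggested 5 N), and all three sieves are upside down in their seats, released, within about 5 mm of centre by my measurements.

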